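Set and lock a lid gauge on an upturned beaker

ROBOT

A 6-joint arm with a two-finger parallel gripper is mounted at the origin on the work surface. World frame = base frame: x ahead of the robot, y to its left, z up, the work surface at z = 0. Lengths are in m, angles in rad, forces in N, time in s.
With the tool pointing down it reaches from about 0.35 to 0.725 m from the base axis. Payload 6 kg.
Tool frame: the origin (TCP) lies at the very end of the fingers, on their centre line; the grasp point (between the pads) lies 19 mm behind it; x points along the fingers, y is the direction in which the jaws open and shut, and the axes are right-handed (so a half turn about x gives the same grasp; the last joint's range is limited). The gripper opens to 85 mm and grips with 20 to 120 N. Pads are 22 mm wide; open, the fingers measure 114 mm over their backs; the gripper's body (76 mm by 85 mm) begins 54 mm behind the grasp point. The pads swing forward as they close: fully open they stand 13 mm farther back than shut.
Start: joints at [-0.978, 0.04, 0.085, 0, -1.615, -0.334], TCP at [0.154, -0.58, 0.231] pointing down, gripper open.
Joint ranges: [-2.56, 2.56], [-1.29, 2.01], [-1.08, 1.49], [-3.29, 1.98], [-2.81, -0.18], [-2.99, 2.99]. Speed limits (rad/s): [2.57, 2.57, 3.01, 3.14, 3.14, 3.14].

INTERFACE

Orientations are given as a 3x3 rotation matrix whose columns are the frame's x, y, z axes.
In Python, from plant import * gives the robot as it stands. The module is installed in compiled form; this text tells all that it offers.
- The arm moves only by the tool send_rows, never from a script. Its argument "deltas" is a list of rows, each a list of 3 entries, a list of its own where there are three numbers: the opening, from 0 (shut) to 1 (fully open), then the shift along the tool's x, y, z in mm, then the turn, a rotation vector about the tool's x, y, z in degrees. A call has 1 to 8 rows; each row shifts and turns the commanded pose from where the row before left it, along the tool's axes as they then stand; what a row does not reach is not made up. A row lasts 1/8 s, in which the tool goes at most 62.5 mm and 10.7 degrees, less where a joint would pass 70% of its speed; a pose out of reach is approached as far as the arm can. A call is refused whole if a number of a shift passes 62.5 or a number of a turn 10.7, either way. A call with a gripper value outside its range is refused whole. The fingers move at their own pace and stop on an object; "newtons" is the grip in N (left out, the last holds). Time passes only in rows, so rows that do not move let the fingers close. It gives the time, the measured TCP pose, the force and the opening at its end, in the units of the state.
- get_obs(): the state, without advancing time (a new reading comes with each control period).
- capture(name): name is "scene" or "top"; returns the picture (384x512x3 uint8, blue, green, red); there is no depth.
- camera_params(name): a dict with "camera_matrix" (3x3 intrinsics, pixels), "cam_to_world" (4x4, takes a point from camera to world coordinates). Camera axes: x right, y down, z forward; pixel columns grow to the right and rows downward; lengths in m; the calibration is good to about 2 mm. A picture is of the moment at which its call begins. camera_params takes no time and is no camera call.
- sign_off(): hands the job in, once; it reports no verdict.
The state is a dict: "clock": time; "q": joint angles; "qvel": joint speeds; "joint_torque": joint torques, N m; "ee_pos": TCP position; "tcp_rot": TCP orientation; "ft_force": force on the tool from outside, world axes, zero at the start; "wrist_torque": the same for the moment, N m; "grip_width": opening from 0.0 (shut) to 1.0 (fully open).
Only numpy, scipy, OpenCV 4.12 (cv2) and the standard library are available. Lean on these libraries where they do the work, as an engineer would, in place of code of your own. Each camera call takes 0.05 s, during which the arm holds its last target. There are 200 camera calls.

TASK

Set the wooden lid gauge to the width of the upturned clay beaker standing in it: flip the cam lever over to free the sliding jaw, slide the jaw shut until the beaker is nipped between both jaws with at least 6 N but never more than 20 N, then flip the lever back to its stop to lock the gauge at that width. Leave the beaker standing in the locked gauge and the other things on the bench alone.

Things in the scene. Friction and masses are not known exactly. Their poses are not given: they have to be found in the camera images.
- gauge: Lid gauge, fixed to the bench. A flat wooden beam 90 mm wide (its x), 20 mm high, running along its y from y = -192 to +128 mm. Origin on the bench under the beam's middle line, z up; +y points from the sliding jaw towards the fixed jaw. The fixed jaw is an upright dark wooden block 80 mm wide, 20 mm thick, top 86 mm above the bench, its inner face at y = +100 mm.
- fixed_jaw: Fixed jaw of the gauge. Origin: centre of its inner face, 50 mm above the bench; axes as the gauge.
- jaw (a joint): Sliding jaw's travel along the beam (gauge +y), in m: 0 = wide open, larger = nearer the fixed jaw. Face-to-face gap of the jaws = 0.155 - value. When the lever is free it slides with about 2.5 N of friction and stays where it is left; when locked it cannot be moved by hand.
- sliding_jaw: Sliding jaw plate, 14 mm thick. Origin: centre of the face that looks at the beaker, 50 mm above the bench (face 70 mm wide, top 85 mm above the bench); axes as the gauge. Behind it (gauge -y) come a 48 mm high saddle 60 mm wide, the lever 52 mm behind the face, and the thumb tab.
- tab (a point): Thumb tab at the rear of the sliding jaw, to push or pinch: an upright wooden plate 12 mm thick (along the slide), 40 mm wide, top 95 mm above the bench. The point lies in the middle of its thickness and width, 15 mm below its top, 112 mm behind the jaw face.
- lever (a joint): Angle of the cam lever on the sliding jaw, in rad: 0 = upright; it swings across the beam. +0.70 (leaning to gauge +x, against its stop) = locked; -0.70 (leaning to gauge -x) = free. The cam bites above about -0.05, goes over centre at +0.58, and the lever stays where it is left. Push the ball along its arc: a dead level push can jam by friction.
- lever_pivot (a point): Pivot of the cam lever, 39 mm above the bench, its axis along gauge y; axes as the gauge.
- ball (a point): Centre of the black ball, 24 mm in diameter, at the end of the lever, 80 mm from the pivot; the lever's shaft is a 10 mm round bar.
- beaker: Upturned unglazed pale clay beaker, a cylinder 66 mm in diameter and 84 mm high, standing loose on the beam between the jaws, about 0.25 kg. Origin at the centre of its underside, z up.
- beaker_mid (a point): Centre of the beaker, 42 mm above its underside.
- glaze_jar: Bystander: glaze jar with lid, 66 mm in diameter, 85 mm high; origin at the centre of its underside.
- bisque_bowl: Bystander: small terracotta bowl shape, 96 mm wide, 44 mm high; origin at the centre of its underside.
- bat_stack: Bystander: round stack of plywood bats, 150 mm in diameter, 45 mm high; origin at the centre of its underside.
- glaze_brush: Bystander: brush 180 mm long lying on the bench; origin under its middle.

How it is judged:
By the outcome, as a careful person would: the job done as asked, in the order asked, and still so for the second after the job is handed in, with the robot touching nothing.
It also fails if it takes over 72 s, if anything falls off the work surface, if the arm or the gripper's body presses on something with over 40 N, if the wrist force passes 120 N, or if a joint passes its speed limit or range.

## Working session

There is one attempt and no reset: what is moved stays moved. The work goes in short steps, Python scripts to look and compute and a tool call to move; the robot and the scene stay as the last step left them, time stands still between calls to the robot, and variables do not carry over. Pictures are saved under pics/ and viewed, about 8 in all and at most 12, crops included, and the job is handed in when it is done.

Besides the shell and the picture viewer there is one more tool, called after "Request:" in YAML: its name, and indented under it one key for each argument. send_rows: Moves the arm, as the interface text tells. Its arguments: {"type":"object","properties":{"deltas":{"type":"array","items":{"type":"array"}},"newtons":{"type":"number"}},"required":["deltas"]}

```bash
mkdir -p pics; python3 - <<'E'
from plant import *
import cv2,numpy as np
for n in("scene","top"):
    im=capture(n);cv2.imwrite(f"pics/{n}0.png",im)
    p=camera_params(n);print(n,np.round(p["camera_matrix"],1).tolist(),np.round(p["cam_to_world"],4).tolist())
o=get_obs();print({k:np.round(v,3).tolist() for k,v in o.items()})
E
```

```text
scene [[419.4, 0.0, 259.0], [0.0, 419.4, 194.7], [0.0, 0.0, 1.0]] [[-0.6339, 0.5308, -0.5626, 1.1652], [0.7733, 0.4213, -0.4738, 0.5635], [-0.0144, -0.7354, -0.6775, 0.8391], [0.0, 0.0, 0.0, 1.0]]
top [[459.8, 0.0, 246.8], [0.0, 459.8, 192.0], [0.0, 0.0, 1.0]] [[0.0146, -0.9901, 0.1394, 0.3438], [-0.9999, -0.0146, 0.0012, 0.0105], [0.0008, -0.1394, -0.9902, 1.4509], [0.0, 0.0, 0.0, 1.0]]
{'clock': 0.1, 'q': [-0.978, 0.041, 0.084, -0.0, -1.615, -0.334], 'qvel': [0.001, -0.001, 0.002, 0.002, -0.0, -0.002], 'joint_torque': [-0.005, -36.935, 34.828, 6.952, -0.005, 0.0], 'ee_pos': [0.154, -0.58, 0.23], 'tcp_rot': [[-0.001, -0.256, 0.967], [0.001, 0.967, 0.256], [-1.0, 0.002, -0.0]], 'ft_force': [-0.513, -0.109, 0.243], 'wrist_torque': [0.019, -0.015, 0.032], 'grip_width': 1.001}
```

View pics/scene0.png

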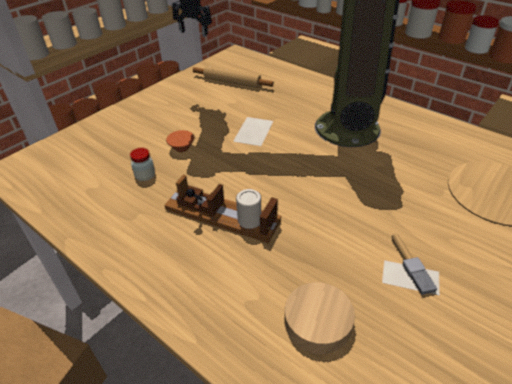

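View pics/top0.png

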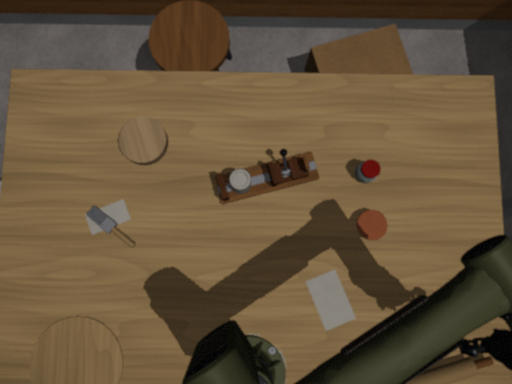

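The top picture shows the gauge at about cols 215-320, rows 152-202, with the fixed jaw at left and the lever ball near (284,152). The jar is at (369,171), the bowl at (371,224). Next I enlarge both views.

```bash
python3 - <<'E'
import cv2,numpy as np
a=cv2.imread("pics/top0.png")[140:215,205:330];b=cv2.imread("pics/scene0.png")[165:250,155:290]
a=cv2.resize(a,None,fx=6,fy=6,interpolation=cv2.INTER_CUBIC);b=cv2.resize(b,None,fx=5.5,fy=5.5,interpolation=cv2.INTER_CUBIC)
cv2.imwrite("pics/topc.png",a);cv2.imwrite("pics/scenec.png",b)
E
```

```text
(no output)
```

View pics/topc.png

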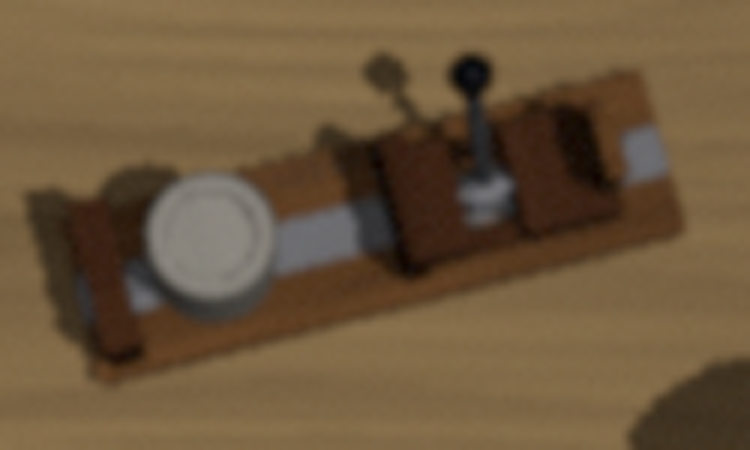

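View pics/scenec.png

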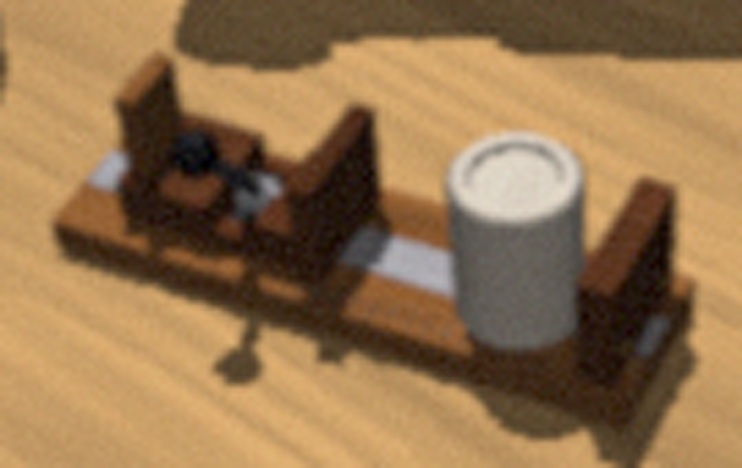

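```bash
cat > h.py <<'E'
from plant import *
import cv2,numpy as np
from scipy.optimize import least_squares
C={n:camera_params(n) for n in("scene","top")}
def proj(n,P):
    T=np.linalg.inv(C[n]["cam_to_world"]);p=T[:3,:3]@P+T[:3,3];p=C[n]["camera_matrix"]@p;return p[:2]/p[2]
def tri(a,b):
    return least_squares(lambda P:np.r_[proj("top",P)-a,proj("scene",P)-b],[.5,0,.05]).x
t=lambda u,v:np.array([(u+.5)/6-.5+205,(v+.5)/6-.5+140])
s=lambda u,v:np.array([(u+.5)/5.5-.5+155,(v+.5)/5.5-.5+165])
E
python3 - <<'E'
from h import *
W,S,F,J='top','scene',0,1
obs=[(W,(.045,-.192,.02),0,t(640,70)),(W,(-.045,-.192,.02),0,t(682,232)),(W,(-.045,.128,.02),0,t(97,374)),
(W,(.04,.12,.086),0,t(70,203)),(W,(-.04,.1,.086),0,t(138,345)),
(S,(.045,-.192,.02),0,s(57,227)),(S,(-.045,.128,.02),0,s(690,285)),(S,(.045,.128,.02),0,s(630,392)),
(S,(.04,.1,.086),0,s(583,277)),(S,(-.04,.12,.086),0,s(673,190)),
(S,(.035,0,.085),1,s(322,205)),(S,(-.035,0,.085),1,s(376,112)),
(S,(.02,-.118,.095),1,s(119,100)),(S,(-.02,-.106,.095),1,s(173,66)),(W,(.035,-.014,.085),1,t(415,140)),]
def g2w(p,P):
    c,sn=np.cos(p[2]),np.sin(p[2]);return np.array([p[0]+c*P[0]-sn*P[1],p[1]+sn*P[0]+c*P[1],P[2]])
def ball(p):return g2w(p,(.08*np.sin(p[4]),p[3]-.055-.052,.039+.08*np.cos(p[4])))
def res(p):
    r=[proj(n,g2w(p,(P[0],P[1]+(p[3]-.055)*m,P[2])))-q for n,P,m,q in obs]
    r+=[proj(W,ball(p))-t(470,74),proj(S,ball(p))-s(195,152)]
    return np.ravel(r)
r=least_squares(res,[.5,0,.2,.0,.7],loss='soft_l1')
p=r.x;print(np.round(p,4),np.degrees(p[2]));print(np.round(res(p).reshape(-1,2),1).tolist())
np.save("p.npy",p)
print("ball",ball(p),tri(t(470,74),s(195,152)))
f=p[3]-.055
print("tab",g2w(p,(0,f-.112,.08)),"pivot",g2w(p,(0,f-.052,.039)))
b=tri(t(210,236),s(516,178));print("beaker top",b)
d=b[:2]-p[:2];c,sn=np.cos(p[2]),np.sin(p[2]);print("beaker in gauge",c*d[0]+sn*d[1],-sn*d[0]+c*d[1])
print("free ball",g2w(p,(-.08*np.sin(.7),f-.052,.1)))
E
```

```text
[ 0.5877 -0.0183  0.2725  0.014   0.6252] 15.61471127763803
[[0.1, -1.0], [0.9, -1.1], [0.2, 0.9], [-0.9, -0.9], [0.8, -0.8], [-0.2, -1.1], [2.1, -1.1], [0.3, 2.3], [-0.6, 1.0], [2.2, -1.1], [-1.6, -1.8], [0.8, -1.1], [-0.7, -0.5], [1.0, -1.9], [-2.0, -3.2], [0.4, -0.4], [1.1, 0.1]]
ball [ 0.6578384  -0.09523503  0.10386662] [ 0.65830414 -0.09610235  0.10379769]
tab [ 0.62889423 -0.16562365  0.08      ] pivot [ 0.6127442  -0.10783804  0.039     ]
beaker top [0.574569   0.03248401 0.10045245]
beaker in gauge 0.0010037923616191703 0.052466345845510666
free ball [ 0.56310886 -0.12171021  0.1       ]
```

The fit gives the gauge at (0.588, -0.018), yaw 15.6°, jaw ≈ 0.014 and lever locked. The triangulated ball is at (0.658, -0.096, 0.104), which agrees.

Plan: grip the ball across gauge y, carry it over its arc to free the jaw, pull the jaw shut by the ball under force feedback, then swing the lever back while keeping that load.

Request:
send_rows:
  deltas:
    - [0.4,[0,28,50],[-0.8,0,0]]
    - [0.4,[0,28,50],[0,0,0]]
    - [0.4,[0,28,50],[0,0,0]]
    - [0.4,[0,28,50],[0,0,0]]
    - [0.4,[0,28,50],[0,0,0]]
    - [0.4,[0,28,50],[0,0,0]]
    - [0.4,[0,28,50],[0,0,0]]
    - [0.4,[0,28,50],[0,0,0]]

```text
clock: 1.1
ee_pos: [0.48, -0.2554, 0.2311]
tcp_rot: [[-0.0, -0.27, 0.963], [0.0, 0.963, 0.27], [-1.0, 0.0, -0.0]]
ft_force: [-0.1, -0.6, 0.5]
grip_width: 0.399
```

Request:
send_rows:
  deltas:
    - [0.4,[0,28,50],[0,0,0]]
    - [0.4,[0,28,50],[0,0,0]]
    - [0.4,[0,0,0],[0,0,0]]
    - [0.4,[0,0,0],[0,0,0]]

```text
clock: 1.6
ee_pos: [0.56, -0.1762, 0.2308]
tcp_rot: [[-0.001, -0.27, 0.963], [-0.0, 0.963, 0.27], [-1.0, 0.0, -0.001]]
ft_force: [0.2, -0.8, -0.2]
grip_width: 0.401
```

```bash
cat >> h.py <<'E'
def togo(P):
    o=get_obs();R=np.array(o["tcp_rot"]);print("tcp",np.round(o["ee_pos"],4),"yaw",np.degrees(np.arctan2(-R[0,1],R[1,1])).round(2),"w",round(o["grip_width"],3))
    print("togo mm tool",np.round(R.T@(np.array(P)-o["ee_pos"])*1000,1),"F tool",np.round(R.T@o["ft_force"],1),"t",o["clock"])
E
python3 -c "
from h import *
togo([.658,-.0957,.088])"
```

```text
tcp [ 0.56   -0.1762  0.2308] yaw 15.66 w 0.401
togo mm tool [142.6  51.  116.2] F tool [ 0.2 -0.8  0. ] t 1.6
```

Request:
send_rows:
  deltas:
    - [0.4,[0,17,39],[0,0,0]]
    - [0.4,[0,17,39],[0,0,0]]
    - [0.4,[0,17,38],[0,0,0]]
    - [0.4,[40,0,0],[0,0,0]]
    - [0.4,[40,0,0],[0,0,0]]
    - [0.4,[0,0,0],[0,0,0]]
    - [0.4,[0,0,0],[0,0,0]]

```text
clock: 2.48
ee_pos: [0.6586, -0.097, 0.1539]
tcp_rot: [[0.003, -0.268, 0.963], [-0.001, 0.963, 0.268], [-1.0, -0.002, 0.002]]
ft_force: [-0.0, -0.1, 0.6]
grip_width: 0.397
```

```bash
python3 - <<'E'
from h import *
togo([.658,-.0957,.088])
a=capture("scene")[140:230,150:260];b=capture("top")[120:210,240:350]
f=lambda i:cv2.resize(i,None,fx=3.6,fy=3.6,interpolation=cv2.INTER_CUBIC)
cv2.imwrite("pics/chk1.png",np.hstack([f(a),f(b)]))
print(proj("scene",np.array([.658,-.0957,.104])),proj("top",np.array([.658,-.0957,.104])))
E
```

```text
tcp [ 0.6586 -0.097   0.1539] yaw 15.57 w 0.397
togo mm tool [65.9  1.5 -0.4] F tool [-0.6 -0.1 -0. ] t 2.475
[190.98964616 192.26485791] [283.44847614 151.40952041]
```

View pics/chk1.png

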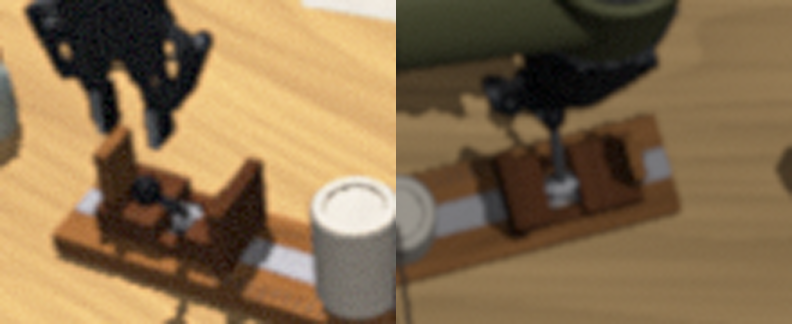

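The fingers hang over the ball: tips at crop (105,143) and (158,148), ball at (146,189). I check the tip midpoint against the model before descending.

```bash
python3 - <<'E'
from h import *
P=np.array([.6586,-.097,.154]);gy=np.array([-.27,.963,0])
for d in(-.024,0,.024):
    q=proj("scene",P+d*gy);print((q-[150,140])*3.6)
E
```

```text
[107.53731326 126.81199316]
[136.82348587 135.28312463]
[166.5153003  143.87158945]
```

Request:
send_rows:
  deltas:
    - [0.4,[20,1,0],[0,0,0]]
    - [0.4,[15,0,0],[0,0,0]]
    - [0.4,[10,0,0],[0,0,0]]
    - [0.4,[10,0,0],[0,0,0]]
    - [0.4,[9,0,0],[0,0,0]]
    - [0.4,[0,0,0],[0,0,0]]

```text
clock: 3.32
ee_pos: [0.6575, -0.0948, 0.0863]
tcp_rot: [[-0.001, -0.269, 0.963], [0.0, 0.963, 0.269], [-1.0, 0.0, -0.001]]
ft_force: [0.5, 0.1, -0.2]
grip_width: 0.403
```

```bash
python3 - <<'E'
from h import *
togo([.658,-.0957,.088])
a=capture("scene")[160:220,160:230]
cv2.imwrite("pics/chk2.png",cv2.resize(a,None,fx=8,fy=8,interpolation=cv2.INTER_CUBIC))
E
```

```text
tcp [ 0.6575 -0.0948  0.0863] yaw 15.63 w 0.403
togo mm tool [-1.7 -1.   0.2] F tool [ 0.2 -0.   0.5] t 3.325
```

View pics/chk2.png

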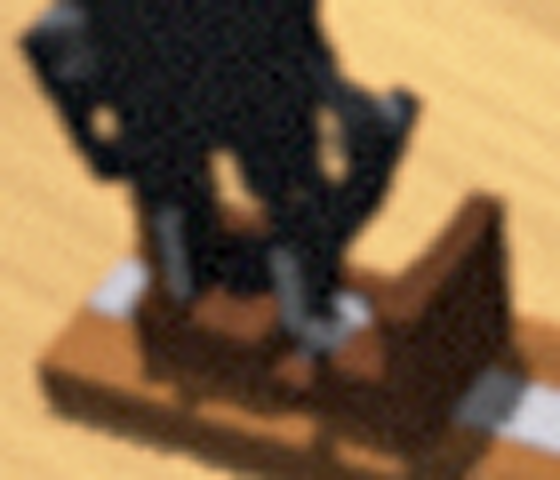

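The ball, at about (235,260), sits between the pads, whose edges are at cols 175 and 290. Closing gently.

Request:
send_rows:
  deltas:
    - [0.1,[0,0,0],[0,0,0]]
    - [0.1,[0,0,0],[0,0,0]]
    - [0.1,[0,0,0],[0,0,0]]
    - [0.1,[0,0,0],[0,0,0]]
  newtons: 25

```text
clock: 3.88
ee_pos: [0.6583, -0.0951, 0.0879]
tcp_rot: [[0.001, -0.269, 0.963], [-0.0, 0.963, 0.269], [-1.0, -0.001, 0.001]]
ft_force: [0.8, -1.5, 2.2]
grip_width: 0.258
```

```bash
python3 -c "
from h import *
togo([.658,-.0957,.088])"
```

```text
tcp [ 0.6583 -0.0951  0.0879] yaw 15.63 w 0.258
togo mm tool [-0.1 -0.5 -0.4] F tool [-2.2 -1.6  0.3] t 3.875
```

Opening 0.258 is 22 mm against a 24 mm ball, so the tips hold it slightly off its equator. I reopen, go 8 mm deeper and regrip.

Request:
send_rows:
  deltas:
    - [0.4,[0,0,0],[0,0,0]]
    - [0.4,[0,0,0],[0,0,0]]
    - [0.4,[4,-0.5,0],[0,0,0]]
    - [0.4,[4,0,0],[0,0,0]]
    - [0.4,[0,0,0],[0,0,0]]

```text
clock: 4.5
ee_pos: [0.6576, -0.0953, 0.0784]
tcp_rot: [[-0.001, -0.269, 0.963], [0.0, 0.963, 0.269], [-1.0, 0.0, -0.001]]
ft_force: [-0.1, 0.3, -0.2]
grip_width: 0.399
```

Request:
send_rows:
  deltas:
    - [0.1,[0,0,0],[0,0,0]]
    - [0.1,[0,0,0],[0,0,0]]
    - [0.1,[0,0,0],[0,0,0]]
    - [0.1,[0,0,0],[0,0,0]]
  newtons: 40

```text
clock: 5.0
ee_pos: [0.658, -0.0953, 0.0792]
tcp_rot: [[-0.0, -0.269, 0.963], [0.0, 0.963, 0.269], [-1.0, 0.0, -0.0]]
ft_force: [1.1, 0.2, -0.5]
grip_width: 0.255
```

```bash
python3 -c "
from h import *
togo([.658,-.0957,.088])"
```

```text
tcp [ 0.658  -0.0953  0.0792] yaw 15.63 w 0.255
togo mm tool [-8.8 -0.4 -0.1] F tool [ 0.5 -0.1  1.1] t 5.0
```

Request:
send_rows:
  deltas:
    - [0.1,[-3.4,0,-4.4],[0,0,0]]
    - [0.1,[-3.2,0,-4.6],[0,0,0]]
    - [0.1,[-2.8,0,-4.9],[0,0,0]]
    - [0.1,[-2.5,0,-5.0],[0,0,0]]
    - [0.1,[0,0,0],[0,0,0]]
  newtons: 60

```text
clock: 5.62
ee_pos: [0.6379, -0.1009, 0.091]
tcp_rot: [[-0.004, -0.269, 0.963], [-0.0, 0.963, 0.269], [-1.0, 0.001, -0.004]]
ft_force: [-5.7, -0.2, -2.6]
grip_width: 0.226
```

```bash
python3 -c "
from h import *
togo([.658,-.0957,.088])"
```

```text
tcp [ 0.6379 -0.1009  0.091 ] yaw 15.62 w 0.226
togo mm tool [ 3.  -0.4 20.8] F tool [ 2.6  1.3 -5.6] t 5.625
```

```bash
python3 - <<'E'
from h import *
f=lambda i:cv2.resize(i,None,fx=6,fy=6,interpolation=cv2.INTER_CUBIC)
a=capture("scene")[160:220,160:225];b=capture("top")[135:195,250:315]
cv2.imwrite("pics/chk3.png",np.hstack([f(a),f(b)]))
E
```

```text
(no output)
```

View pics/chk3.png

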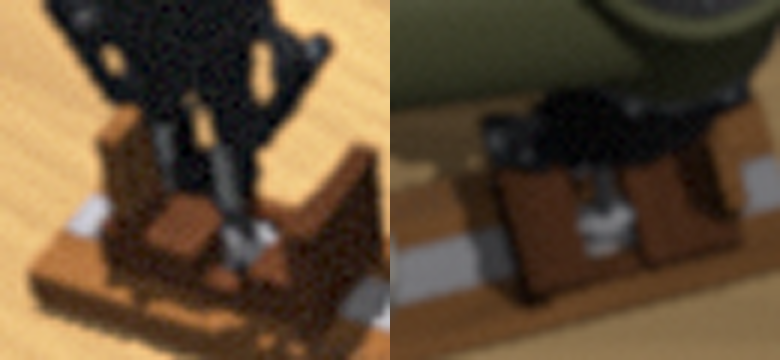

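The ball is still between the finger tips and the lever has left its stop. The cam now drives the lever towards free, which matches the force sign. I carry on along the arc.

Request:
send_rows:
  deltas:
    - [0.1,[-3.0,0,-10.3],[0,0,0]]
    - [0.1,[-2.3,0,-10.7],[0,0,0]]
    - [0.1,[-0.8,0,-11.0],[0,0,0]]
    - [0.1,[0.8,0,-11.2],[0,0,0]]
    - [0.1,[0,0,0],[0,0,0]]

```text
clock: 6.35
ee_pos: [0.5979, -0.1124, 0.0974]
tcp_rot: [[0.002, -0.269, 0.963], [0.0, 0.963, 0.269], [-1.0, -0.0, 0.001]]
ft_force: [-0.6, -0.5, 0.7]
grip_width: 0.103
```

```bash
python3 -c "
from h import *
togo([.658,-.0957,.088])"
```

```text
tcp [ 0.5979 -0.1124  0.0974] yaw 15.61 w 0.103
togo mm tool [ 9.5 -0.1 62.4] F tool [-0.7 -0.3 -0.7] t 6.35
```

```bash
python3 - <<'E'
from h import *
f=lambda i:cv2.resize(i,None,fx=6,fy=6,interpolation=cv2.INTER_CUBIC)
a=capture("scene")[160:220,160:225];b=capture("top")[135:195,250:315]
cv2.imwrite("pics/chk4.png",np.hstack([f(a),f(b)]))
E
```

```text
(no output)
```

View pics/chk4.png

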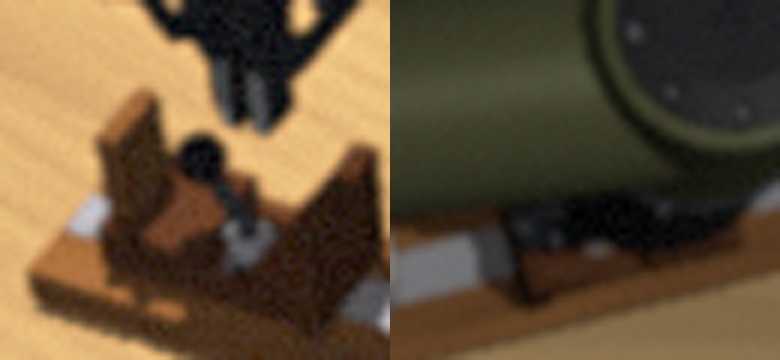

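The fingers slipped off the ball. The lever stands part-way, with its ball at crop (200,157). I will push it with the side of closed fingers from the +x side instead.

```bash
cat >> h.py <<'E'
p=np.load("p.npy")
def g2w(P):
    c,sn=np.cos(p[2]),np.sin(p[2]);return np.array([p[0]+c*P[0]-sn*P[1],p[1]+sn*P[0]+c*P[1],P[2]])
def w2g(P):
    c,sn=np.cos(p[2]),np.sin(p[2]);d=np.array(P)-[p[0],p[1],0];return np.array([c*d[0]+sn*d[1],-sn*d[0]+c*d[1],d[2]])
def ballg(j,th):return np.array([.08*np.sin(th),j-.107,.039+.08*np.cos(th)])
def fitth(q,n="scene"):
    r=least_squares(lambda x:proj(n,g2w(ballg(x[1],x[0])))-q,[.2,p[3]]);print("lever",r.x[0].round(3),"jaw",r.x[1].round(4),"ball gauge",ballg(r.x[1],r.x[0]).round(4))
E
python3 - <<'E'
from h import *
fitth(np.array([160+200.5/6-.5,160+157.5/6-.5]))
o=get_obs();print("tcp gauge",w2g(o["ee_pos"]).round(4))
E
```

```text
lever 0.395 jaw 0.0112 ball gauge [ 0.0308 -0.0958  0.1128]
tcp gauge [-0.015  -0.0932  0.0969]
```

Request:
send_rows:
  deltas:
    - [0,[-45,0,0],[0,0,0]]
    - [0,[0,0,42],[0,0,0]]
    - [0,[0,0,41],[0,0,0]]
    - [0,[0,0,0],[0,0,0]]
    - [0,[30,0,0],[0,0,0]]
    - [0,[22,0,0],[0,0,0]]
    - [0,[0,0,0],[0,0,0]]

```text
clock: 7.32
ee_pos: [0.6768, -0.0899, 0.0873]
tcp_rot: [[-0.004, -0.269, 0.963], [-0.0, 0.963, 0.269], [-1.0, 0.001, -0.004]]
ft_force: [1.1, -0.2, -0.2]
grip_width: 0.003
```

```bash
cat >> h.py <<'E'
def st():
    o=get_obs();R=np.array(o["tcp_rot"]);f=np.array(o["ft_force"]);c,sn=np.cos(p[2]),np.sin(p[2])
    print("tcp gauge mm",(w2g(o["ee_pos"])*1000).round(1),"F gauge",np.round([c*f[0]+sn*f[1],-sn*f[0]+c*f[1],f[2]],1),"w",round(o["grip_width"],3),"t",round(o["clock"],2))
E
python3 -c "
from h import *
st()"
```

```text
tcp gauge mm [ 66.5 -92.9  87.3] F gauge [ 1.  -0.4 -0.2] w 0.003 t 7.33
```

Request:
send_rows:
  deltas:
    - [0,[0,0,-12],[0,0,0]]
    - [0,[-3.6,0,-10.6],[0,0,0]]
    - [0,[-2.1,0,-11],[0,0,0]]

```text
clock: 7.7
ee_pos: [0.6464, -0.0989, 0.0979]
tcp_rot: [[0.005, -0.27, 0.963], [0.0, 0.963, 0.27], [-1.0, -0.001, 0.005]]
ft_force: [2.8, 0.6, 1.2]
grip_width: -0.001
```

```bash
python3 -c "
from h import *
st()"
```

```text
tcp gauge mm [ 34.9 -93.4  97.9] F gauge [ 2.9 -0.2  1.2] w -0.001 t 7.7
```

Request:
send_rows:
  deltas:
    - [0,[-0.6,0,-11.2],[0,0,0]]
    - [0,[1,0,-11.1],[0,0,0]]

```text
clock: 7.95
ee_pos: [0.6232, -0.1051, 0.0949]
tcp_rot: [[-0.0, -0.269, 0.963], [0.0, 0.963, 0.269], [-1.0, 0.0, -0.0]]
ft_force: [0.9, 0.4, -0.1]
grip_width: 0.001
```

```bash
python3 -c "
from h import *
st()"
```

```text
tcp gauge mm [ 10.8 -93.1  94.9] F gauge [ 1.   0.1 -0.1] w 0.001 t 7.95
```

Request:
send_rows:
  deltas:
    - [0,[2.6,0,-10.9],[0,0,0]]
    - [0,[4,0,-10.5],[0,0,0]]
    - [0,[5.5,0,-9.7],[0,0,0]]
    - [0,[5,0,-6],[0,0,0]]
    - [0,[0,0,0],[0,0,0]]

```text
clock: 8.57
ee_pos: [0.5924, -0.1143, 0.0814]
tcp_rot: [[0.011, -0.271, 0.963], [0.0, 0.963, 0.271], [-1.0, -0.003, 0.011]]
ft_force: [8.0, 2.5, 7.7]
grip_width: 0.002
```

```bash
python3 - <<'E'
from h import *
st()
f=lambda i:cv2.resize(i,None,fx=6,fy=6,interpolation=cv2.INTER_CUBIC)
a=capture("scene")[150:230,160:270]
cv2.imwrite("pics/chk5.png",f(a))
E
```

```text
tcp gauge mm [-21.4 -93.7  81.4] F gauge [8.4 0.2 7.7] w 0.002 t 8.57
```

View pics/chk5.png

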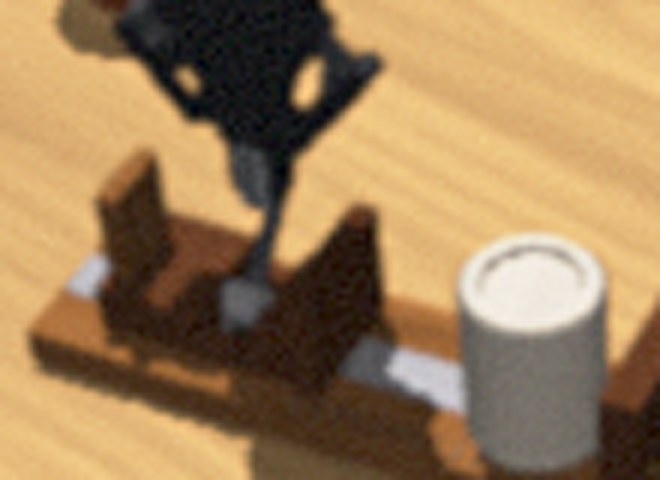

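The lever leans to the far side with about 8 N against the fingers, consistent with its free stop. I lift off and move behind the thumb tab.

Request:
send_rows:
  deltas:
    - [0,[0,0,8],[0,0,0]]
    - [0,[-35,0,0],[0,0,0]]
    - [0,[-30,0,0],[0,0,0]]
    - [0,[0,-46,10],[0,0,0]]
    - [0,[0,-46,8],[0,0,0]]
    - [0,[0,0,0],[0,0,0]]

```text
clock: 9.38
ee_pos: [0.6377, -0.1988, 0.1396]
tcp_rot: [[-0.005, -0.266, 0.964], [0.0, 0.964, 0.266], [-1.0, 0.002, -0.005]]
ft_force: [-0.0, 0.1, -0.3]
grip_width: -0.001
```

```bash
python3 - <<'E'
from h import *
st()
f=lambda i:cv2.resize(i,None,fx=6,fy=6,interpolation=cv2.INTER_CUBIC)
a=capture("scene")[150:230,155:265]
cv2.imwrite("pics/chk6.png",f(a))
E
```

```text
tcp gauge mm [  -0.4 -187.3  139.6] F gauge [-0.   0.1 -0.3] w -0.001 t 9.38
```

View pics/chk6.png

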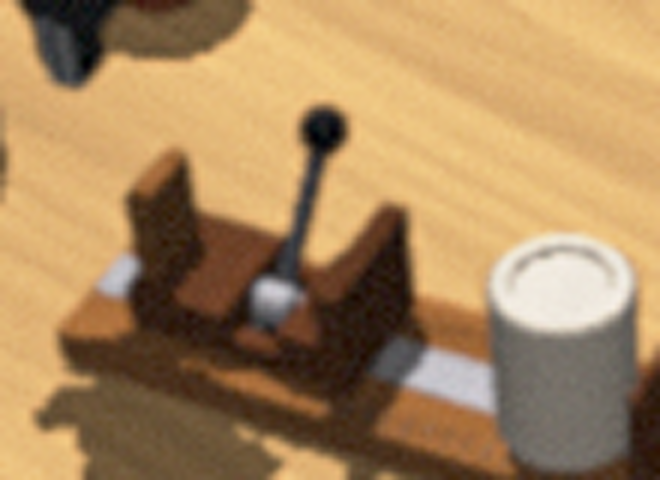

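The lever now leans far (ball at crop (323,129)), the tab top is at about (158,170), and the path is clear. I compute the angle and go down behind the tab.

```bash
python3 - <<'E'
from h import *
fitth(np.array([155+323.5/6-.5,150+129.5/6-.5]))
for th in(-.5,-.6,-.7):print(th,(proj("scene",g2w(ballg(.014,th)))-[155,150]+.5)*6-.5)
E
```

```text
lever -0.682 jaw 0.0116 ball gauge [-0.0504 -0.0954  0.1011]
-0.5 [313.18214941 132.09772192]
-0.6 [321.28433298 130.40720575]
-0.7 [328.94857576 130.41399512]
```

Request:
send_rows:
  deltas:
    - [0,[35,-1,0],[0,0,0]]
    - [0,[30,0,0],[0,0,0]]
    - [0,[8,0,0],[0,0,0]]
    - [0,[0,0,0],[0,0,0]]

```text
clock: 9.93
ee_pos: [0.6385, -0.1969, 0.0698]
tcp_rot: [[-0.001, -0.27, 0.963], [-0.0, 0.963, 0.27], [-1.0, -0.0, -0.001]]
ft_force: [1.1, 0.5, 0.7]
grip_width: 0.0
```

```bash
python3 -c "
from h import *
st()"
```

```text
tcp gauge mm [   0.8 -185.7   69.8] F gauge [1.2 0.1 0.7] w 0.0 t 9.93
```

Request:
send_rows:
  deltas:
    - [0,[0,5,0],[0,0,0]]
    - [0,[0,6,0],[0,0,0]]
    - [0,[0,8,0],[0,0,0]]
    - [0,[0,8,0],[0,0,0]]
    - [0,[0,8,0],[0,0,0]]
    - [0,[0,8,0],[0,0,0]]
    - [0,[0,8,0],[0,0,0]]
    - [0,[0,8,0],[0,0,0]]

```text
clock: 10.92
ee_pos: [0.6227, -0.14, 0.0697]
tcp_rot: [[-0.0, -0.269, 0.963], [0.0, 0.963, 0.269], [-1.0, 0.0, -0.0]]
ft_force: [1.1, -2.4, 1.8]
grip_width: -0.003
```

```bash
python3 -c "
from h import *
st()"
```

```text
tcp gauge mm [   0.9 -126.6   69.7] F gauge [ 0.4 -2.6  1.8] w -0.003 t 10.93
```

Request:
send_rows:
  deltas:
    - [0,[0,3,0],[0,0,0]]
    - [0,[0,3,0],[0,0,0]]
    - [0,[0,2,0],[0,0,0]]
    - [0,[0,1,0],[0,0,0]]

```text
clock: 11.42
ee_pos: [0.6204, -0.1318, 0.0696]
tcp_rot: [[-0.0, -0.269, 0.963], [0.0, 0.963, 0.269], [-1.0, 0.0, -0.0]]
ft_force: [1.6, -1.9, 2.1]
grip_width: -0.003
```

```bash
python3 -c "
from h import *
st()"
```

```text
tcp gauge mm [   0.9 -118.1   69.6] F gauge [ 1.  -2.3  2.1] w -0.003 t 11.43
```

Request:
send_rows:
  deltas:
    - [0,[0,2,0],[0,0,0]]
    - [0,[0,2,0],[0,0,0]]
    - [0,[0,2,0],[0,0,0]]
    - [0,[0,2,0],[0,0,0]]

```text
clock: 11.92
ee_pos: [0.6183, -0.1242, 0.0696]
tcp_rot: [[0.0, -0.269, 0.963], [-0.0, 0.963, 0.269], [-1.0, -0.0, 0.0]]
ft_force: [3.2, -3.2, -0.1]
grip_width: -0.001
```

Request:
send_rows:
  deltas:
    - [0,[0,1.5,0],[0,0,0]]
    - [0,[0,1.5,0],[0,0,0]]
    - [0,[0,0,0],[0,0,0]]

```text
clock: 12.3
ee_pos: [0.6174, -0.1211, 0.0696]
tcp_rot: [[-0.0, -0.269, 0.963], [0.0, 0.963, 0.269], [-1.0, 0.0, -0.0]]
ft_force: [2.0, -3.1, 0.8]
grip_width: -0.004
```

```bash
python3 -c "
from h import *
st()"
```

```text
tcp gauge mm [   0.9 -107.    69.6] F gauge [ 1.1 -3.6  0.8] w -0.004 t 12.3
```

Force is up to 3.6 N, so the beaker is moving along with the jaw. I continue in fine steps.

Request:
send_rows:
  deltas:
    - [0,[0,1,0],[0,0,0]]
    - [0,[0,1,0],[0,0,0]]
    - [0,[0,0,0],[0,0,0]]

```text
clock: 12.68
ee_pos: [0.6169, -0.1192, 0.0696]
tcp_rot: [[-0.0, -0.269, 0.963], [0.0, 0.963, 0.269], [-1.0, 0.0, -0.0]]
ft_force: [2.1, -4.0, -0.4]
grip_width: -0.003
```

Request:
send_rows:
  deltas:
    - [0,[0,0.8,0],[0,0,0]]
    - [0,[0,0,0],[0,0,0]]

```text
clock: 12.92
ee_pos: [0.6166, -0.1185, 0.0697]
tcp_rot: [[-0.0, -0.269, 0.963], [0.0, 0.963, 0.269], [-1.0, 0.0, -0.0]]
ft_force: [3.1, -2.7, 0.7]
grip_width: -0.003
```

Request:
send_rows:
  deltas:
    - [0,[0,0.8,0],[0,0,0]]
    - [0,[0,0,0],[0,0,0]]

```text
clock: 13.18
ee_pos: [0.6164, -0.1177, 0.0696]
tcp_rot: [[-0.0, -0.269, 0.963], [0.0, 0.963, 0.269], [-1.0, 0.0, -0.0]]
ft_force: [2.7, -2.7, 0.1]
grip_width: 0.0
```

Request:
send_rows:
  deltas:
    - [0,[0,0.8,0],[0,0,0]]
    - [0,[0,0,0],[0,0,0]]

```text
clock: 13.42
ee_pos: [0.6162, -0.1169, 0.0696]
tcp_rot: [[-0.0, -0.269, 0.963], [0.0, 0.963, 0.269], [-1.0, 0.0, -0.0]]
ft_force: [2.9, -2.5, 0.3]
grip_width: -0.002
```

Request:
send_rows:
  deltas:
    - [0,[0,0.8,0],[0,0,0]]
    - [0,[0,0,0],[0,0,0]]

```text
clock: 13.68
ee_pos: [0.616, -0.1162, 0.0697]
tcp_rot: [[-0.0, -0.269, 0.963], [0.0, 0.963, 0.269], [-1.0, 0.0, -0.0]]
ft_force: [3.3, -2.7, 0.2]
grip_width: 0.002
```

Request:
send_rows:
  deltas:
    - [0,[0,0.8,0],[0,0,0]]
    - [0,[0,0,0],[0,0,0]]

```text
clock: 13.92
ee_pos: [0.6158, -0.1154, 0.0696]
tcp_rot: [[-0.0, -0.269, 0.963], [0.0, 0.963, 0.269], [-1.0, 0.0, -0.0]]
ft_force: [2.6, -3.1, -0.2]
grip_width: 0.001
```

Request:
send_rows:
  deltas:
    - [0,[0,0.8,0],[0,0,0]]
    - [0,[0,0,0],[0,0,0]]

```text
clock: 14.18
ee_pos: [0.6156, -0.1146, 0.0697]
tcp_rot: [[-0.0, -0.269, 0.963], [0.0, 0.963, 0.269], [-1.0, 0.0, -0.0]]
ft_force: [2.7, -2.7, -0.9]
grip_width: 0.0
```

Request:
send_rows:
  deltas:
    - [0,[0,0.8,0],[0,0,0]]
    - [0,[0,0,0],[0,0,0]]

```text
clock: 14.42
ee_pos: [0.6154, -0.1138, 0.0697]
tcp_rot: [[-0.0, -0.269, 0.963], [0.0, 0.963, 0.269], [-1.0, 0.0, -0.0]]
ft_force: [3.3, -3.4, -1.1]
grip_width: 0.0
```

Request:
send_rows:
  deltas:
    - [0,[0,0.8,0],[0,0,0]]
    - [0,[0,0,0],[0,0,0]]

```text
clock: 14.68
ee_pos: [0.6152, -0.1133, 0.0697]
tcp_rot: [[0.0, -0.269, 0.963], [-0.0, 0.963, 0.269], [-1.0, -0.0, -0.0]]
ft_force: [4.0, -4.5, -2.0]
grip_width: 0.0
```

Request:
send_rows:
  deltas:
    - [0,[0,0.8,0],[0,0,0]]
    - [0,[0,0,0],[0,0,0]]

```text
clock: 14.92
ee_pos: [0.6151, -0.1132, 0.0697]
tcp_rot: [[0.0, -0.269, 0.963], [-0.001, 0.963, 0.269], [-1.0, -0.001, 0.0]]
ft_force: [4.2, -6.9, -2.8]
grip_width: -0.0
```

Request:
send_rows:
  deltas:
    - [0,[0,0.8,0],[0,0,0]]
    - [0,[0,0,0],[0,0,0]]

```text
clock: 15.18
ee_pos: [0.6151, -0.1132, 0.0697]
tcp_rot: [[0.001, -0.269, 0.963], [-0.002, 0.963, 0.269], [-1.0, -0.002, 0.0]]
ft_force: [4.8, -9.3, -3.4]
grip_width: -0.001
```

Request:
send_rows:
  deltas:
    - [0,[0,0.8,0],[0,0,0]]
    - [0,[0,0,0],[0,0,0]]

```text
clock: 15.42
ee_pos: [0.6151, -0.1131, 0.0698]
tcp_rot: [[0.001, -0.268, 0.963], [-0.003, 0.963, 0.268], [-1.0, -0.003, 0.001]]
ft_force: [8.1, -12.5, -5.5]
grip_width: -0.004
```

```bash
python3 -c "
from h import *
st()"
```

```text
tcp gauge mm [  0.9 -98.7  69.8] F gauge [  4.4 -14.2  -5.5] w -0.004 t 15.43
```

A tool push of 14.2 N less 2.5 N friction means a nip of about 11-12 N, with the jaw stalled. The contact position matches a 66 mm gap. I back off and go to the far side of the ball.

Request:
send_rows:
  deltas:
    - [0,[0,-6,0],[0,0,0]]
    - [0,[0,-8,0],[0,0,0]]
    - [0,[-40,0,0],[0,0,0]]
    - [0,[-40,0,0],[0,0,0]]
    - [0,[0,30,-32],[0,0,0]]
    - [0,[0,33,-32],[0,0,0]]
    - [0,[0,33,-32],[0,0,0]]
    - [0,[0,0,0],[0,0,0]]

```text
clock: 16.42
ee_pos: [0.4984, -0.0565, 0.1504]
tcp_rot: [[0.001, -0.272, 0.962], [0.002, 0.962, 0.272], [-1.0, 0.001, 0.002]]
ft_force: [0.2, 0.5, -0.5]
grip_width: -0.001
```

```bash
python3 - <<'E'
from h import *
st()
f=lambda i:cv2.resize(i,None,fx=6,fy=6,interpolation=cv2.INTER_CUBIC)
a=capture("scene")[150:245,165:295]
cv2.imwrite("pics/chk7.png",f(a))
E
```

```text
tcp gauge mm [-96.3 -12.7 150.4] F gauge [ 0.3  0.4 -0.5] w -0.001 t 16.43
```

View pics/chk7.png

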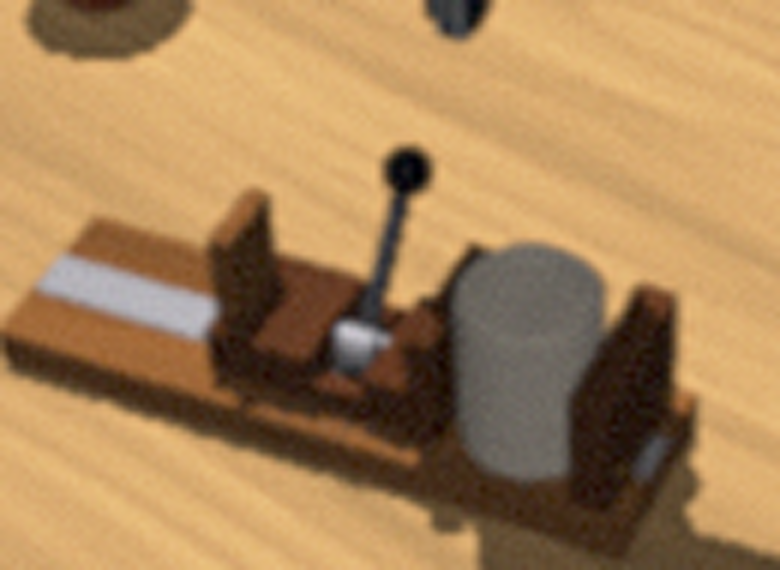

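The beaker stands nipped between both jaws, and the lever is still free with its ball at (407,170). I descend beside the ball and push it back along its arc.

Request:
send_rows:
  deltas:
    - [0,[30,-5,0],[0,0,0]]
    - [0,[28,0,0],[0,0,0]]
    - [0,[0,0,10],[0,0,0]]
    - [0,[0,0,10],[0,0,0]]
    - [0,[0,0,0],[0,0,0]]

```text
clock: 17.1
ee_pos: [0.522, -0.057, 0.0928]
tcp_rot: [[0.001, -0.269, 0.963], [0.0, 0.963, 0.269], [-1.0, -0.0, 0.001]]
ft_force: [-0.3, -0.4, -0.9]
grip_width: 0.002
```

```bash
python3 -c "
from h import *
st()"
```

```text
tcp gauge mm [-73.7 -19.6  92.8] F gauge [-0.4 -0.3 -0.9] w 0.002 t 17.1
```

Request:
send_rows:
  deltas:
    - [0,[-5.7,0,7.7],[0,0,0]]
    - [0,[-5.5,0,9.7],[0,0,0]]
    - [0,[-4,0,10.5],[0,0,0]]
    - [0,[-2.6,0,10.9],[0,0,0]]

```text
clock: 17.6
ee_pos: [0.5589, -0.0464, 0.11]
tcp_rot: [[0.001, -0.269, 0.963], [0.0, 0.963, 0.269], [-1.0, 0.0, 0.001]]
ft_force: [-0.9, -0.5, 0.6]
grip_width: 0.0
```

```bash
python3 -c "
from h import *
st()"
```

```text
tcp gauge mm [-35.3 -19.3 110. ] F gauge [-1.  -0.2  0.6] w 0.0 t 17.6
```

Request:
send_rows:
  deltas:
    - [0,[-1,0,11],[0,0,0]]
    - [0,[0.6,0,11],[0,0,0]]
    - [0,[0,0,0],[0,0,0]]

```text
clock: 17.98
ee_pos: [0.5797, -0.0405, 0.1091]
tcp_rot: [[-0.001, -0.269, 0.963], [0.0, 0.963, 0.269], [-1.0, 0.0, -0.001]]
ft_force: [-0.8, 0.3, 0.0]
grip_width: -0.0
```

```bash
python3 -c "
from h import *
st()"
```

```text
tcp gauge mm [-13.7 -19.2 109.1] F gauge [-0.7  0.6  0. ] w -0.0 t 17.98
```

Request:
send_rows:
  deltas:
    - [0,[1,0,5.5],[0,0,0]]
    - [0,[1.2,0,5.5],[0,0,0]]
    - [0,[1.9,0,6],[0,0,0]]
    - [0,[0,0,0],[0,0,0]]

```text
clock: 18.48
ee_pos: [0.5959, -0.036, 0.1053]
tcp_rot: [[0.0, -0.269, 0.963], [0.0, 0.963, 0.269], [-1.0, 0.0, 0.0]]
ft_force: [0.1, 0.6, -0.7]
grip_width: -0.004
```

```bash
python3 -c "
from h import *
st()"
```

```text
tcp gauge mm [  3.1 -19.2 105.3] F gauge [ 0.2  0.5 -0.7] w -0.004 t 18.48
```

Request:
send_rows:
  deltas:
    - [0,[2.3,0,6],[0,0,0]]
    - [0,[2.5,0,5],[0,0,0]]
    - [0,[0,0,0],[0,0,0]]

```text
clock: 18.85
ee_pos: [0.6064, -0.0331, 0.1004]
tcp_rot: [[-0.0, -0.269, 0.963], [0.0, 0.963, 0.269], [-1.0, 0.0, -0.0]]
ft_force: [-0.5, 0.0, -0.5]
grip_width: 0.001
```

```bash
python3 -c "
from h import *
st()"
```

```text
tcp gauge mm [ 14.  -19.2 100.4] F gauge [-0.4  0.2 -0.5] w 0.001 t 18.85
```

Request:
send_rows:
  deltas:
    - [0,[2.8,0,5],[0,0,0]]
    - [0,[3,0,4.5],[0,0,0]]
    - [0,[0,0,0],[0,0,0]]

```text
clock: 19.23
ee_pos: [0.6156, -0.0304, 0.0945]
tcp_rot: [[-0.0, -0.269, 0.963], [0.0, 0.963, 0.269], [-1.0, 0.0, 0.0]]
ft_force: [-0.4, -0.5, 0.5]
grip_width: -0.002
```

```bash
python3 -c "
from h import *
st()"
```

```text
tcp gauge mm [ 23.6 -19.2  94.5] F gauge [-0.5 -0.4  0.5] w -0.002 t 19.23
```

Request:
send_rows:
  deltas:
    - [0,[3.2,0,4.5],[0,0,0]]
    - [0,[2,0,2.5],[0,0,0]]
    - [0,[0,0,0],[0,0,0]]

```text
clock: 19.6
ee_pos: [0.6215, -0.0291, 0.0906]
tcp_rot: [[-0.001, -0.27, 0.963], [-0.001, 0.963, 0.27], [-1.0, -0.0, -0.002]]
ft_force: [-6.5, -0.7, 5.8]
grip_width: 0.0
```

```bash
python3 -c "
from h import *
st()"
```

```text
tcp gauge mm [ 29.6 -19.4  90.6] F gauge [-6.4  1.1  5.8] w 0.0 t 19.6
```

Request:
send_rows:
  deltas:
    - [0,[1.5,0,2.0],[0,0,0]]
    - [0,[1,0,1.5],[0,0,0]]
    - [0,[0,0,0],[0,0,0]]

```text
clock: 19.98
ee_pos: [0.6225, -0.0291, 0.0899]
tcp_rot: [[-0.006, -0.27, 0.963], [-0.003, 0.963, 0.27], [-1.0, -0.001, -0.007]]
ft_force: [-23.1, 0.5, 18.2]
grip_width: 0.0
```

```bash
python3 -c "
from h import *
st()"
```

```text
tcp gauge mm [ 30.6 -19.8  89.9] F gauge [-22.1   6.7  18.2] w 0.0 t 19.98
```

That is a hard stall at the +0.70 position with about 28 N, so the lever is on its stop. I back off, lift clear and take a last look.

Request:
send_rows:
  deltas:
    - [0,[-2.5,0,-4],[0,0,0]]
    - [0,[0,0,-10],[0,0,0]]
    - [0,[-40,0,0],[0,0,0]]
    - [0,[-40,0,0],[0,0,0]]
    - [0,[0,0,-50],[0,0,0]]
    - [0,[0,0,-50],[0,0,0]]
    - [0,[-20,0,-30],[0,0,0]]
    - [0,[0,0,0],[0,0,0]]

```text
clock: 20.98
ee_pos: [0.4864, -0.0671, 0.1922]
tcp_rot: [[0.005, -0.269, 0.963], [0.001, 0.963, 0.269], [-1.0, -0.001, 0.005]]
ft_force: [1.3, -0.7, 0.6]
grip_width: 0.003
```

```bash
python3 - <<'E'
from h import *
st()
f=lambda i:cv2.resize(i,None,fx=6,fy=6,interpolation=cv2.INTER_CUBIC)
a=capture("scene")[150:245,165:295]
cv2.imwrite("pics/chk8.png",f(a))
for th in(.5,.6,.7):print(th,(proj("scene",g2w(ballg(.089,th)))-[165,150]+.5)*6-.5)
E
```

```text
tcp gauge mm [-110.7  -19.7  192.2] F gauge [ 1.1 -1.   0.6] w 0.003 t 20.98
0.5 [320.02993391 280.85178368]
0.6 [313.34251995 298.05972515]
0.7 [307.26351954 315.76911098]
```

View pics/chk8.png

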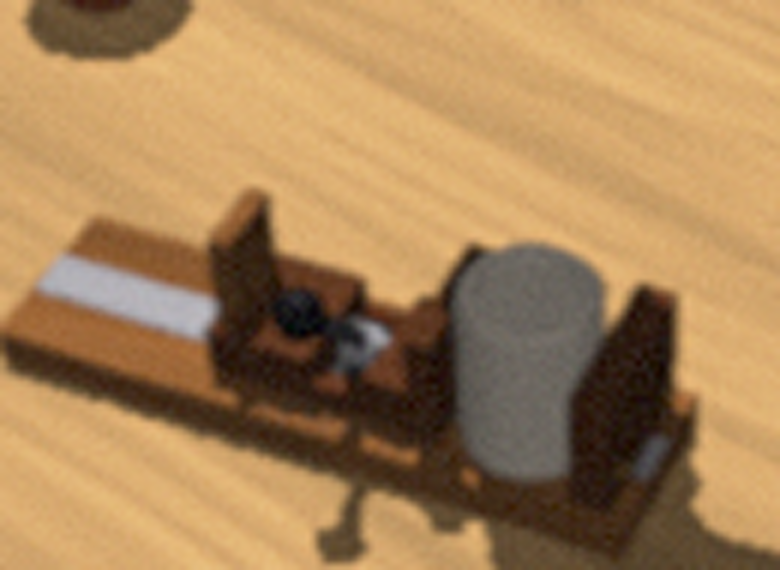

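The ball is at (298,313). The 0.70 prediction is (307,316), and the same small offset showed in the first locked picture. Tab, jaw and beaker have not moved since the nip. Handing in.

```bash
python3 -c "
from plant import *
print(sign_off())"
```

```text
the job is handed in; nothing more can be done
None
```

The gauge is locked on the beaker and the job is handed in at about 21 s; no verdict was reported.

- **Freeing the lever:** My first try, carrying the ball in a pinch grip, slipped off part-way. I finished the flip by pushing the ball with closed fingers. The picture put the lever at about -0.68, which is free.
- **Nipping the beaker:** I pushed the thumb tab until the jaw stalled on the beaker. The wrist read about 14.2 N along the slide. Less the 2.5 N of friction, that is a nip of about 11–12 N. The finger position at the stall fits a 66 mm gap.
- **Locking:** I pushed the ball back along its arc until it stalled hard on its stop at about 28 N, then moved the arm clear.

The last picture shows the ball within about 1.5 pixels of the predicted +0.70 position. The beaker stands between both jaws, and the tab and jaw are where the nip left them. I did not touch the other things on the bench.

The nip force could not be measured after I let go of the tab. The 11–12 N is what I read while pushing, before the lever was locked.

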